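# Clamp a sample jar in the ratchet bench clamp

### The job

Stand the round brown sample jar from the front of the bench (not the one at the back by the pink box) upright in the vee of the ratchet clamp on the bench, let go of it, then grip the ball on the clamp's lever and pump it back and forth until the sprung pad holds the jar in the vee with its plunger pressed about halfway into the sleeve: firm enough to undo the stuck cap later, but never so far that the spring bottoms and the jar is crushed. Move the jaw only with the lever, let go of the lever when the jar is held, and leave the other things on the bench where they are.

Things in the scene. Friction and masses are not known exactly. Their poses are not given: they have to be found in the camera images.
- jar: Round brown jar with a round screw cap, 0.36 kg, to be clamped. Body 68 mm diameter; cap 54 mm diameter, from 127 to 147 mm above the underside (grasp it by the cap, from above). Origin at the centre of the underside, z up. It stands on the open bench at the robot's left; a jar like it at the back by the pink box is not meant.
- clamp: Ratchet clamp screwed to the bench; grey base plate 124 (x) x 345 (y) x 12 mm. Origin on the plate's underside, z up. y is the clamping direction: at +y the fixed aluminium vee jaw (two plates at 45 degrees, open towards -y, top 100 mm above the bench, 55 mm to either side), at -y the housing (cheeks up to 134 mm) with lever and toothed rack. The jar goes between vee and pad.
- vee_seat (a point): Point on the base plate's top (12 mm above the bench) under the jar's axis when the jar touches both plates of the vee; 88.8 mm from the clamp's origin along its +y; clamp's axes. Stand the jar up to 20 mm short of it, towards -y (5 to 10 mm keeps it clear of the plates): the pad then pushes it home.
- clamp_jaw: Steel toothed rack, 16 mm wide, sliding along the clamp's y, with the pad in a round sleeve (32 mm diameter) at its front. Its origin is the clamp's with the jaw fully back and moves along +y by the jaw's travel (0 to 80 mm). The ratchet lets it go only towards the vee, one tooth (10 mm) per full lever stroke; it cannot be let back. 10 N friction; not to be pushed by hand.
- pad_face (a point): Centre of the round rubber pad's face (48 mm diameter), 63 mm above the bench; the face looks along the clamp's +y towards the jar. At the start it is 22 to 51 mm short of a seated jar.
- clamp_pad (a joint): How far the pad's plunger is pressed into its sleeve, in m: 0 = out (22 mm of bright rod seen between pad and sleeve), 0.022 = bottomed. Spring 3 N at 0, 1 N more per mm. With the jar home in the vee each tooth presses it 10 mm further: 0 to 4 mm after the tooth that first touches, 8 to 13 mm after the next (right); one more bottoms it (too far).
- clamp_lever (a joint): Hand lever, rad: 0 = leaning 0.27 rad from upright towards the vee (+y), 0.54 = leaning 0.27 rad the other way (-y); stops at both ends; stays where left. 0 to 0.54 pushes the jaw one tooth forward, 0.54 to 0 only fetches the next tooth; go within 0.08 of each stop (0 and 0.54) or the tooth may be missed. Takes 4 to 16 N at the ball.
- lever_ball (a point): Centre of the black ball on top of the lever: 36 mm diameter, 125 mm from the pivot, 240 to 245 mm above the bench. To be grasped from above; a full stroke moves it 67 mm.
- lever_pivot (a point): Lever's pivot, on the housing 120 mm above the bench; the pivot axis is the clamp's x axis. 140 mm from the clamp's origin along its -y.
- square_bottle: White square-shouldered bottle with a band round it, 69x81x143 mm, origin at the centre of its underside. Leave it.
- cup: Clear plastic beaker, 70 mm diameter, 102 mm tall, origin at the centre of its underside. Leave it.
- tape: Roll of tape lying flat, 66 mm diameter, 25 mm high, origin at the centre of its underside. Leave it.

How it is judged (in metres and radians):
On the way:
1. the jar stands upright in the vee of the clamp, let go, before the pad has been tightened on it (horizontal distance between jar and vee_seat below 0.035 m and z of jar in the frame of vee_seat between -0.006 and 0.006 m and angle between jar's own z axis and vertical below 0.1 rad and contact force between the fingers and jar below 0.3 N and value of joint clamp_pad below 0.003 m), for 0.2 s.
At the end, for the whole second after the job is handed in: The jar stands upright (within 0.06 rad) on the clamp's base plate, seated in the vee (within 6 mm of its seat), at rest and let go, and the pad's plunger is held pressed in by 5.5 to 16.5 mm of its 22 mm (horizontal distance between jar and vee_seat below 0.006 m and z of jar in the frame of vee_seat between -0.006 and 0.006 m and angle between jar's own z axis and vertical below 0.06 rad and value of joint clamp_pad between 0.0055 and 0.0165 m and linear speed of jar below 0.02 m/s and contact force between the fingers and jar below 0.3 N); the robot touches nothing.
It fails at once if the pad's spring is bottomed on the jar (plunger pressed in more than 19 mm) (value of joint clamp_pad above 0.019 m).
It fails at once if the robot pushes the jaw or its pad directly (more than 8 N) instead of pumping the lever (contact force between any of the fingers, the arm and clamp_jaw above 8 N).
It fails at once if the jar is tipped over (angle between jar's own z axis and vertical above 0.6 rad).
It fails at once if the square bottle, the beaker or the roll of tape is moved by more than 30 mm (distance of any of square_bottle, cup, tape from where it was at the start of the episode above 0.03 m).
It also fails if it takes over 59 s, if anything falls off the work surface, if the arm or the gripper's body presses on something with over 40 N, if the wrist force passes 120 N, or if a joint passes its speed limit or range.

### The arm

A 6-joint arm with a two-finger parallel gripper is mounted at the origin on a cart in front of the work surface, level with it; the furniture and walls round the work are solid. World frame = base frame: x ahead of the robot, y to its left, z up, the work surface at z = 0. Lengths are in m, angles in degrees, forces in N, time in s.
With the tool pointing down it reaches from about 0.25 to 0.8 m from the base axis. Payload 3.9 kg.
Tool frame: the origin (TCP) lies on the centre line of the jaws, within the pads' length; the fingertips stand 11 mm ahead of it and the grasp point (between the pads) lies 8 mm behind it; z points along the fingers, y is the line along which they close (so a half turn about z gives the same grasp; the last joint's range is limited). The gripper opens to 85 mm and grips with 20 to 120 N. Pads are 22 mm wide; open, the fingers measure 114 mm over their backs; the gripper's body (76 mm by 85 mm) begins 54 mm behind the grasp point. The pads swing forward as they close: fully open they stand 13 mm farther back than shut.
Start: joints at [64.343, 14.897, -7.913, 67.191, 0, 90], TCP at [0.227, 0.473, 0.242] pointing down, gripper open.
Joint ranges: [-159.42, 159.42], [-47.68, 98.78], [-73.54, 78.23], [-108.79, 121.32], [-90, 84.71], [-180, 180]. Speed limits (degrees/s): [147.25, 147.25, 180, 180, 180, 180].

### API

Orientations are given as a 3x3 rotation matrix whose columns are the frame's x, y, z axes.
In Python, from rig import ctrl, optics gives the robot as it stands (ctrl), with the cameras (optics).
- The arm moves only by the shell command python3 nudge.py [FORCE], which reads ROWS from standard input. ROWS is a JSON list of rows, 1 to 12 of them, each written [[dx, dy, dz], turn, opening]: dx, dy, dz in m, then a turn about the tool's z in degrees, then the opening from 0.0 (shut) to 1.0 (fully open); each row is the pose to reach, as a shift and turn from the pose commanded when the command began, along the tool's axes at that moment; what a row does not reach only later rows make up. A row lasts 1/8 s, in which the tool goes at most 0.0625 m and 10.7 degrees, less where a joint would pass 70% of its speed; a pose out of reach is approached as far as the arm can. The fingers move at their own pace and stop on an object; FORCE is the grip in N (left out, the last holds). Time passes only in rows, so rows that do not move let the fingers close. It prints the time, the measured TCP pose, the force, the opening and the grip force at its end. Input that does not fit is refused with a message, and nothing moves.
- ctrl.read_state(): the state, without advancing time (a new reading comes with each control period).
- optics.grab_frame(name): name is "side" or "top"; returns a dict with "img" (420x560x3 uint8, red, green, blue), "mtx" (3x3 intrinsics, pixels), "distortion" ([k1, k2, p1, p2, k3] as OpenCV has them; the pictures are not rectified), "camera_from_world" (4x4, takes a point from world to camera coordinates). Camera axes: x right, y up, looking along -z (the intrinsics and any distortion apply to the point x, -y, -z); pixel columns grow to the right and rows downward; lengths in m; the calibration is good to about 2 mm. A picture is of the moment at which its call begins. There is no depth.
- ctrl.sign_off(): hands the job in; it is judged then, once.
The state is a dict: "clock": time; "q": joint angles; "joint_vel": joint speeds; "joint_torque": joint torques, N m; "eef_pos": TCP position; "eef_rot": TCP orientation; "force": force on the tool from outside, world axes, zero at the start; "moment": the same for the moment, N m; "grip_width": opening from 0.0 (shut) to 1.0 (fully open); "finger_force": force on a finger pad.
Only numpy, scipy, OpenCV 4.12 (cv2) and the standard library are available. Lean on these libraries where they do the work, as an engineer would, in place of code of your own. Each camera call takes 0.05 s, during which the arm holds its last target. There are 200 camera calls.

## Working session

There is one attempt and no reset: what is moved stays moved. The work goes in short steps, Python scripts to look and compute and a shell command to move; the robot and the scene stay as the last step left them, time stands still between calls to the robot, and variables do not carry over. Pictures are saved under pics/ and viewed, at most 10 in all, crops included, and the job is handed in when it is done.

```bash
ls; mkdir -p pics; python3 - <<'E'
from rig import ctrl, optics
import cv2
s=ctrl.read_state();print(s)
for n in("side","top"):
    f=optics.grab_frame(n);cv2.imwrite(f"pics/{n}0.png",f["img"][:,:,::-1]);print(n,f["mtx"].tolist(),f["distortion"],f["camera_from_world"].tolist())
E
```

```text
nudge.py
pics
rig.py
{'clock': 0.0, 'q': array([ 6.43411261e+01,  1.49369419e+01, -7.98729854e+00,  6.71905905e+01,
        6.56799687e-04,  9.00013818e+01]), 'joint_vel': array([-0.06208065, -0.02041507, -0.00710219, -0.0631703 ,  0.00679409,
       -0.00426858]), 'joint_torque': array([ 2.35799896e-03, -4.05684042e+01,  2.53919613e+01,  1.88595860e-02,
        3.01008740e-04, -8.03510112e-07]), 'eef_pos': array([0.22703556, 0.47262108, 0.24144366]), 'eef_rot': array([[-9.01377610e-01,  4.33033062e-01, -8.78165883e-04],
       [ 4.33033952e-01,  9.01375810e-01, -1.80157728e-03],
       [ 1.14149599e-05, -2.00417706e-03, -9.99997992e-01]]), 'force': array([-0.45737002, -0.03453598, -0.26844811]), 'moment': array([-0.01081136,  0.00024332, -0.02667065]), 'finger_force': 0.0, 'grip_width': 1.0016382050302308}
side [[445.47998561589156, 0.0, 279.7742787410453], [0.0, 445.47998561589156, 210.0742977316484], [0.0, 0.0, 1.0]] [0.0273476 0.        0.        0.        0.       ] [[0.8681506682139034, -0.4962976233084984, -0.001756809064310446, -0.4244178108883085], [0.23512683315745675, 0.4081740828242991, 0.8821050336778988, -0.23480103348698783], [-0.437069547794282, -0.7662131473740695, 0.47104949122361217, -0.9871024789899632], [0.0, 0.0, 0.0, 1.0]]
top [[459.2199688787507, 0.0, 279.3922792810752], [0.0, 459.2199688787507, 212.21551226398213], [0.0, 0.0, 1.0]] [-0.12297726  0.          0.          0.          0.        ] [[-0.003244660096776456, -0.9999683659815343, -0.007262177158187198, -0.01903803855686927], [0.9877927999163963, -0.004336005491056716, 0.15571314488413568, -0.5154516532539334], [-0.1557397078916699, -0.006668290080825496, 0.9877756209247195, -1.5780953123405177], [0.0, 0.0, 0.0, 1.0]]
```

View pics/side0.png

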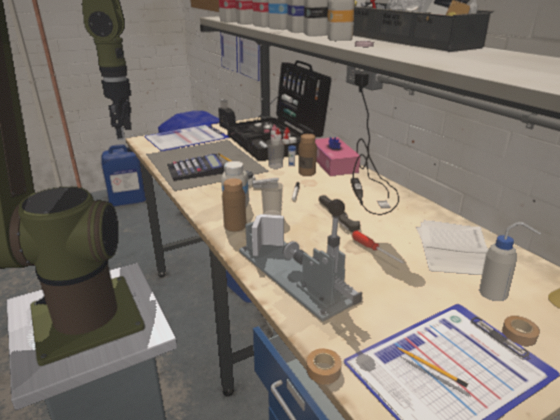

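View pics/top0.png

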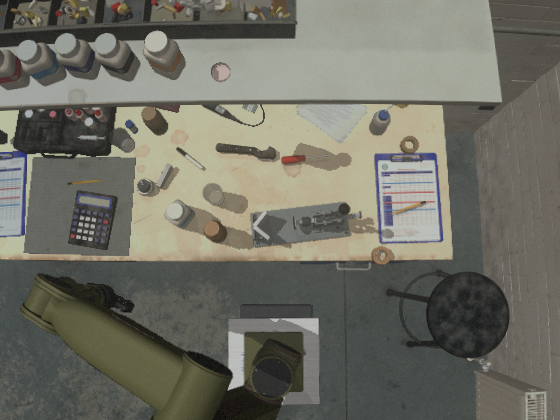

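The side view shows the jar at about (235,205), with the white bottle and beaker behind it. The vee is at (265,232) and the ball at (337,207). In the top view the jar cap is at (214,231), the vee at (262,225) and the ball at (344,209). I'll zoom in for exact pixels.

```bash
python3 - <<'E'
import cv2
a=cv2.imread("pics/top0.png")[180:265,150:370];b=cv2.imread("pics/side0.png")[150:320,200:370]
cv2.imwrite("pics/topc.png",cv2.resize(a,None,fx=3.6,fy=3.6,interpolation=cv2.INTER_CUBIC))
cv2.imwrite("pics/sidec.png",cv2.resize(b,None,fx=3.5,fy=3.5,interpolation=cv2.INTER_CUBIC))
E
```

```text
(no output)
```

View pics/topc.png

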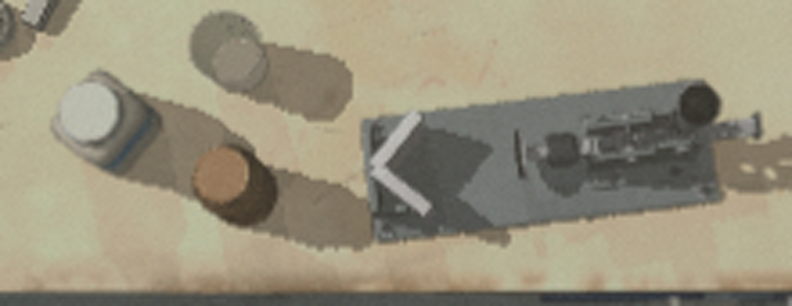

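View pics/sidec.png

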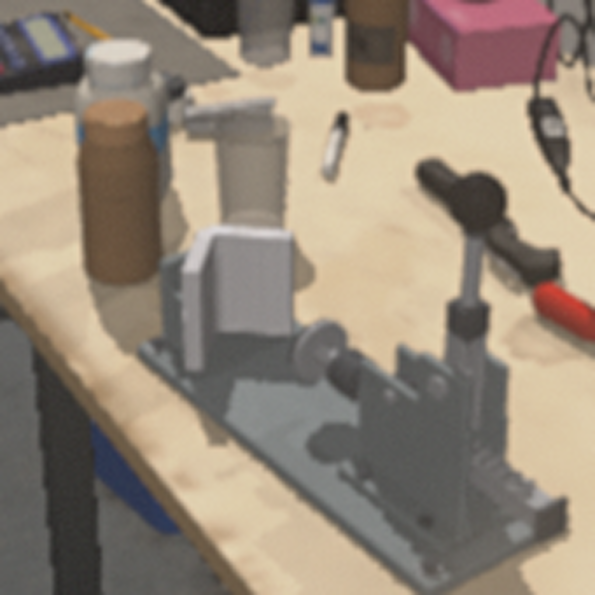

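```bash
cat > h.py <<'E'
import numpy as np,cv2
from rig import ctrl, optics
def cam(n):
    f=optics.grab_frame(n);return f
def ray(f,p):
    x,y=cv2.undistortPoints(np.array([[p]],float),f["mtx"],f["distortion"])[0,0]
    M=f["camera_from_world"];R=M[:3,:3];return -R.T@M[:3,3],(lambda d:d/np.linalg.norm(d))(R.T@np.array([x,-y,-1]))
def tri(fa,a,fb,b):
    c,d=ray(fa,a);e,g=ray(fb,b)
    s=np.linalg.lstsq(np.c_[d,-g],e-c,rcond=None)[0];p,q=c+s[0]*d,e+s[1]*g
    return (p+q)/2,np.linalg.norm(p-q)
def atz(f,p,z):
    c,d=ray(f,p);return c+d*(z-c[2])/d[2]
def proj(f,P):
    M=f["camera_from_world"];c=M[:3,:3]@P+M[:3,3]
    return cv2.projectPoints(np.array([[c[0],-c[1],-c[2]]]),np.zeros(3),np.zeros(3),f["mtx"],f["distortion"])[0].ravel()
T=lambda u,v:((u+.5)/3.6-.5+150,(v+.5)/3.6-.5+180)
S=lambda u,v:((u+.5)/3.5-.5+200,(v+.5)/3.5-.5+150)
E
python3 - <<'E'
from h import *
np.set_printoptions(precision=4,suppress=True)
t,s=cam("top"),cam("side")
for n,a,b in [("cap",(222,174),(115,114)),("ball",(699,104),(480,201)),("bottlecap",(88,112),(119,52)),("vee far end",(418,113),(292,231)),("vee near end",(428,212),(192,271)),("vee apex",(378,165),(210,229)),("pad",(519,152),(322,347))]:
    print(n,*tri(t,T(*a),s,S(*b)))
for n,p in [("cap",(222,174))]: print(n,atz(t,T(*p),.147),atz(s,S(115,114),.147))
for p in [(363,120),(375,242),(708,80),(720,200)]: print("plate top",atz(t,T(*p),.012))
for p in [(140,347),(432,588),(567,508)]: print("plate side",atz(s,S(*p),.012 if p[0]>0 else 0))
for p in [(378,165),(418,113),(428,212)]: print("vee z.1",atz(t,T(*p),.1))
print("ball z.243",atz(t,T(699,104),.243),atz(s,S(480,201),.243))
print("cup rim",atz(t,T(222,45),.1), "jar base side", atz(s,S(120,270),0))
E
```

```text
cap [0.4485 0.2024 0.1429] 0.0018461142757995922
ball [ 0.4956 -0.2221  0.2435] 0.0037724408810659543
bottlecap [0.5082 0.3286 0.1401] 0.004378985234883657
vee far end [0.5113 0.0242 0.1017] 0.0029376073017389768
vee near end [0.4195 0.0143 0.0982] 0.006171371406996968
vee apex [0.4618 0.0622 0.0991] 0.0015411983727132098
pad [ 0.4798 -0.0719  0.0617] 0.004004901058970803
cap [0.4471 0.2021 0.147 ] [0.4459 0.1939 0.147 ]
plate top [0.5175 0.083  0.012 ]
plate top [0.3957 0.0704 0.012 ]
plate top [ 0.5566 -0.2622  0.012 ]
plate top [ 0.4358 -0.271   0.012 ]
plate side [0.3998 0.0627 0.012 ]
plate side [ 0.4402 -0.2736  0.012 ]
plate side [ 0.5617 -0.2542  0.012 ]
vee z.1 [0.461  0.0624 0.1   ]
vee z.1 [0.5102 0.0249 0.1   ]
vee z.1 [0.4165 0.0154 0.1   ]
ball z.243 [ 0.4941 -0.2212  0.243 ] [ 0.4983 -0.2217  0.243 ]
cup rim [0.5767 0.2119 0.1   ] jar base side [0.4438 0.1972 0.    ]
```

```bash
python3 - <<'E'
from h import *
t,s=cam("top"),cam("side")
a=np.radians(6.5);u=np.array([-np.sin(a),np.cos(a)]);v=np.array([np.cos(a),np.sin(a)]);o=np.array([.4777,-.0798])
W=lambda x,y,z:np.r_[o+x*v+y*u,z]
A=cv2.imread("pics/topc.png");B=cv2.imread("pics/sidec.png")
def q(f,P):
    p=proj(f,P)
    return tuple(int(round(c)) for c in (((p-[150,180]+.5)*3.6-.5) if f is t else ((p-[200,150]+.5)*3.5-.5)))
for f,I in((t,A),(s,B)):
    L=lambda P,Q,c:cv2.line(I,q(f,P),q(f,Q),c,1)
    L(W(0,.1369,.1),W(.055,.0819,.1),(0,0,255));L(W(0,.1369,.1),W(-.055,.0819,.1),(0,0,255))
    L(W(-.062,.1569,.012),W(-.062,-.1876,.012),(0,255,0));L(W(.062,.1569,.012),W(.062,-.1876,.012),(0,255,0))
    L(W(-.062,.1569,.012),W(.062,.1569,.012),(0,255,0));L(W(-.062,-.1876,.012),W(.062,-.1876,.012),(0,255,0))
    L(W(0,-.14,.12),W(0,-.14,.245),(255,255,0)); L(W(-.03,-.14,.12),W(.03,-.14,.12),(255,0,255))
    for r,z,c in((.034,.012,(255,0,0)),(.034,.1,(255,0,0))):
        P=[q(f,W(r*np.cos(k),.0888+r*np.sin(k),z)) for k in np.linspace(0,6.28,40)];cv2.polylines(I,[np.array(P)],True,c)
    c=np.array([.4475,.2005,0]);
    for r,z in((.027,.147),(.034,0)):
        P=[q(f,c+[r*np.cos(k),r*np.sin(k),z]) for k in np.linspace(0,6.28,40)];cv2.polylines(I,[np.array(P)],True,(0,255,255))
C=np.zeros((600,800,3),np.uint8);C[:220,:620]=A[40:260,172:792];C[220:,:420]=B[95:475,80:500];C[220:475,420:]=B[340:595,215:595]
cv2.imwrite("pics/ov.png",C)
E
```

```text
(no output)
```

View pics/ov.png

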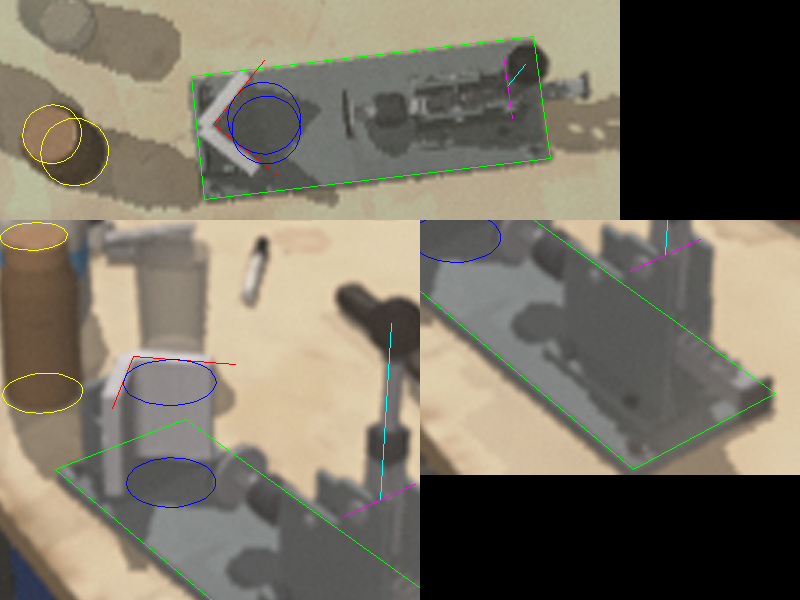

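The overlay fits: the blue jar circle sits in the vee, the green plate outline matches, and the yellow jar circles match the jar in both views. So the clamp origin is at about (0.478, -0.080) with a 6.5° heading, the lever is near mid-stroke, and the seat is at (0.468, 0.008). Next I move above the jar.

```bash
echo '[[[-0.05, -0.025, 0], 0, 1], [[-0.1, -0.05, 0], 0, 1], [[-0.15, -0.072, 0], 0, 1], [[-0.2, -0.095, 0], 0, 1], [[-0.25, -0.12, 0.01], 0, 1], [[-0.29, -0.138, 0.03], 0, 1], [[-0.3166, -0.1498, 0.05], 0, 1], [[-0.3166, -0.1498, 0.05], 0, 1], [[-0.3166, -0.1498, 0.05], 0, 1]]' | python3 nudge.py 40; python3 - <<'E'
from h import *
s=ctrl.read_state();print(s["eef_pos"],s["eef_rot"].round(3))
I=[cv2.resize(cv2.cvtColor(cam(n)["img"][y:y+130,x:x+130],4),(400,400)) for n,x,y in(("top",150,165),("side",175,130))]
cv2.imwrite("pics/p1.png",np.hstack(I))
E
```

```text
clock: 1.42
eef_pos: [0.4476, 0.2015, 0.1926]
eef_rot: [[-0.901, 0.433, -0.0], [0.433, 0.901, 0.001], [0.0, 0.0, -1.0]]
force: [-1.4, 0.2, 0.5]
grip_width: 0.998
finger_force: 0.0
[0.44761131 0.20152104 0.19262125] [[-0.901  0.433 -0.   ]
 [ 0.433  0.901  0.001]
 [ 0.     0.    -1.   ]]
```

View pics/p1.png

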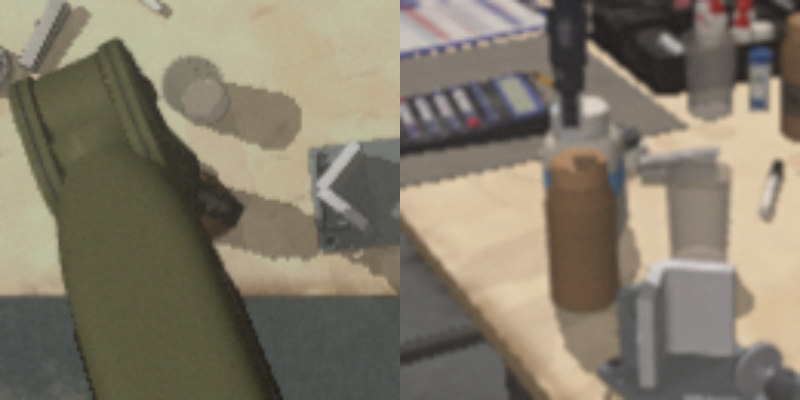

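```bash
python3 - <<'E'
from h import *
f=cam("side")
g=lambda P:(proj(f,np.array(P))-[175,130])*400/130+[400,0]
p=np.array([.4476,.2015,0]);y=np.array([.433,.901,0])
print("TCP",g(p+[0,0,.1926]))
for k in(-.05,.05):print(k,g(p+k*y+[0,0,.185]),g(p+k*y+[0,0,.25]))
print("cap",g([.4475,.2005,.147]),"jar base",g([.4475,.2005,0]))
i=cv2.imread("pics/p1.png");hsv=i[:,400:].astype(int)
for r in(40,60,80,100,115): 
    d=np.where(hsv[r,100:260].max(1)<70)[0]; print(r,d.min()+500 if len(d) else None,d.max()+500 if len(d) else None)
for r in(165,200,250,280):
    b=hsv[r,100:260];d=np.where((b[:,2]-b[:,0]>35)&(b[:,2]<150))[0];print(r,d.min()+500,d.max()+500)
E
```

```text
TCP [572.53702791 111.4952907 ]
-0.05 [571.59921816 141.31223046] [567.49151218  71.6247546 ]
0.05 [574.27588163  98.66634706] [570.5075114   32.76003852]
cap [575.53535586 157.71710649] jar base [583.42515726 295.3694788 ]
40 551 650
60 551 659
80 557 659
100 563 575
115 537 576
165 550 603
200 545 602
250 548 599
280 550 600
```

The gripper projects where expected. The jar sits about 2–3 mm further along tool -x, so I correct for that, descend and grip.

```bash
echo '[[[-0.002, 0, 0.02], 0, 1], [[-0.002, 0, 0.04], 0, 1], [[-0.002, 0, 0.06], 0, 1], [[-0.002, 0, 0.06], 0, 1], [[-0.002, 0, 0.06], 0, 0], [[-0.002, 0, 0.06], 0, 0], [[-0.002, 0, 0.06], 0, 0], [[-0.002, 0, 0.06], 0, 0], [[-0.002, 0, 0.06], 0, 0], [[-0.002, 0, 0.06], 0, 0], [[-0.002, 0, 0.06], 0, 0]]' | python3 nudge.py 40; echo '[[[0, 0, -0.04], 0, 0], [[0, 0, -0.08], 0, 0], [[0, 0, -0.1], 0, 0], [[0, 0, -0.1], 0, 0]]' | python3 nudge.py
```

```text
clock: 2.95
eef_pos: [0.4505, 0.2007, 0.1339]
eef_rot: [[-0.901, 0.433, 0.002], [0.433, 0.901, 0.001], [-0.002, 0.002, -1.0]]
force: [-1.1, -0.6, 6.1]
grip_width: 0.601
finger_force: 41.4
clock: 3.45
eef_pos: [0.4508, 0.2007, 0.234]
eef_rot: [[-0.901, 0.433, 0.004], [0.433, 0.901, 0.002], [-0.003, 0.003, -1.0]]
force: [0.7, 0.1, -2.6]
grip_width: 0.597
finger_force: 44.5
```

```bash
echo '[[[0, 0, -0.035], 0, 0], [[-0.025, -0.042, -0.035], 0, 0], [[-0.05, -0.084, -0.035], 0, 0], [[-0.075, -0.126, -0.035], 0, 0], [[-0.095, -0.16, -0.035], 0, 0], [[-0.1035, -0.1734, -0.035], 0, 0], [[-0.1035, -0.1734, -0.035], 0, 0], [[-0.1035, -0.1734, -0.035], 0, 0]]' | python3 nudge.py; python3 - <<'E'
from h import *
I=[cv2.resize(cv2.cvtColor(cam(n)["img"][y:y+130,x:x+130],4),(400,400)) for n,x,y in(("top",210,165),("side",205,150))]
cv2.imwrite("pics/p2.png",np.hstack(I))
E
```

```text
clock: 4.45
eef_pos: [0.4676, 0.0001, 0.2668]
eef_rot: [[-0.902, 0.432, -0.001], [0.432, 0.902, 0.001], [0.001, 0.0, -1.0]]
force: [0.6, 0.5, -3.7]
grip_width: 0.593
finger_force: 44.6
```

View pics/p2.png

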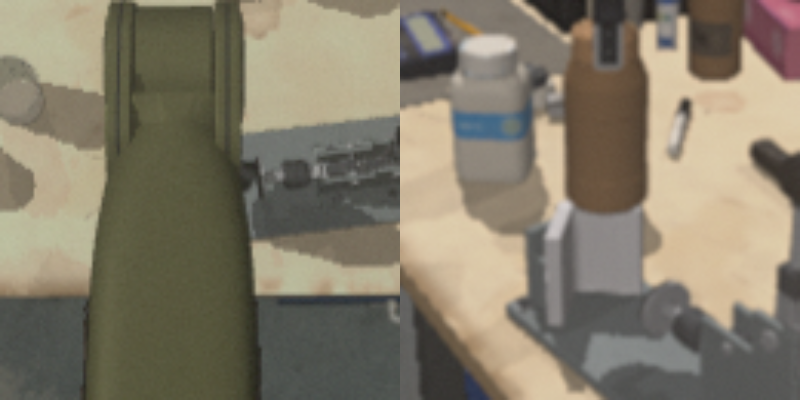

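The jar hangs clear above the vee, with its base centred at about column 608 in the side crop. I lower it slowly.

```bash
echo '[[[0, 0, 0.02], 0, 0], [[0, 0, 0.04], 0, 0], [[0, 0, 0.06], 0, 0], [[0, 0, 0.08], 0, 0], [[0, 0, 0.1], 0, 0], [[0, 0, 0.112], 0, 0], [[0, 0, 0.112], 0, 0], [[0, 0, 0.112], 0, 0]]' | python3 nudge.py; python3 - <<'E'
from h import *
f=cam("side");s=ctrl.read_state();p=s["eef_pos"]
print(proj(f,np.r_[p[:2],p[2]-.134]), p)
cv2.imwrite("pics/p3.png",cv2.resize(cv2.cvtColor(f["img"][170:300,205:335],4),(500,500)))
E
```

```text
clock: 5.55
eef_pos: [0.4685, -0.0006, 0.156]
eef_rot: [[-0.902, 0.433, 0.001], [0.433, 0.902, 0.0], [-0.001, 0.001, -1.0]]
force: [0.5, -0.7, -2.9]
grip_width: 0.596
finger_force: 44.7
[273.26118926 249.83223647] [ 0.46863716 -0.00069849  0.15613122]
```

View pics/p3.png

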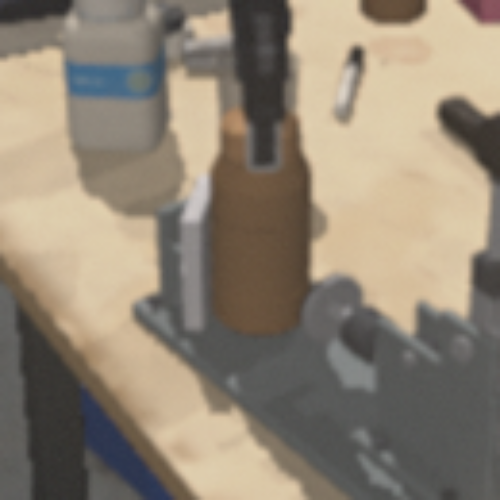

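The jar is in front of the vee, clear of both plates and the pad, with its base centre at about (262,315) in the crop. I lower it to contact and release.

```bash
echo '[[[0, 0, 0.004], 0, 0], [[0, 0, 0.008], 0, 0], [[0, 0, 0.0095], 0, 0], [[0, 0, 0.0095], 0, 0], [[0, 0, 0.0095], 0, 0]]' | python3 nudge.py
```

```text
clock: 6.22
eef_pos: [0.468, -0.001, 0.1461]
eef_rot: [[-0.901, 0.433, 0.0], [0.433, 0.901, -0.0], [-0.0, -0.0, -1.0]]
force: [-0.5, -0.5, 0.4]
grip_width: 0.598
finger_force: 45.1
```

Contact is confirmed, since the load is off the tool. Now release, rise, and hold for the let-go check.

```bash
echo '[[[0, 0, 0], 0, 1], [[0, 0, 0], 0, 1], [[0, 0, 0], 0, 1], [[0, 0, 0], 0, 1], [[0, 0, -0.03], 0, 1], [[0, 0, -0.07], 0, 1], [[0, 0, -0.12], 0, 1], [[0, 0, -0.16], 0, 1], [[0, 0, -0.18], 0, 1], [[0, 0, -0.18], 0, 1]]' | python3 nudge.py; echo '[[[0, 0, 0], -10, 1], [[0, 0, 0], -20, 1], [[0, 0, 0], -30, 1], [[0, 0, 0], -32.2, 1], [[0, 0, 0], -32.2, 1]]' | python3 nudge.py
```

```text
clock: 7.48
eef_pos: [0.4689, -0.0009, 0.3273]
eef_rot: [[-0.901, 0.433, 0.004], [0.433, 0.901, 0.0], [-0.003, 0.002, -1.0]]
force: [0.6, 0.5, 0.5]
grip_width: 1.001
finger_force: 0.0
clock: 8.1
eef_pos: [0.4671, -0.0009, 0.3243]
eef_rot: [[-0.994, -0.113, -0.003], [-0.113, 0.994, 0.0], [0.003, 0.0, -1.0]]
force: [0.3, 0.3, 0.1]
grip_width: 0.999
finger_force: 0.0
```

```bash
echo '[[[0, -0.05, 0], 0, 1], [[0, -0.1, 0], 0, 1], [[0, -0.15, 0], 0, 1], [[-0.002, -0.2, 0], 0, 1], [[-0.004, -0.2226, 0], 0, 1], [[-0.004, -0.2226, 0], 0, 1], [[-0.004, -0.2226, 0], 0, 1]]' | python3 nudge.py; python3 - <<'E'
from h import *
fs=[cam("side"),cam("top")]
I=[cv2.resize(cv2.cvtColor(f["img"][y:y+130,x:x+130],4),(400,400)) for f,x,y in((fs[0],255,140),(fs[1],210,165))]
print((proj(fs[0],ctrl.read_state()["eef_pos"])-[255,140])*400/130)
cv2.imwrite("pics/p4.png",np.hstack(I))
E
```

```text
clock: 8.98
eef_pos: [0.4969, -0.2204, 0.3255]
eef_rot: [[-0.993, -0.115, -0.001], [-0.115, 0.993, 0.001], [0.001, 0.001, -1.0]]
force: [-0.1, -0.1, -0.5]
grip_width: 1.001
finger_force: 0.0
[256.29392801  91.68723532]
```

View pics/p4.png

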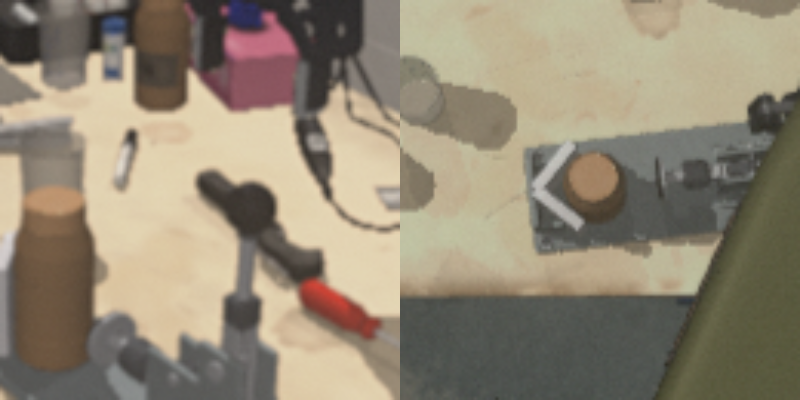

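The jar stands upright in the vee, about 8 mm short of its seat. The fingers straddle the ball (side crop about (250,208), fingers at columns 208 and 315). I descend and grip.

```bash
echo '[[[0, 0, 0.04], 0, 1], [[0, 0, 0.07], 0, 1], [[0, 0, 0.09], 0, 1], [[0, 0, 0.09], 0, 1], [[0, 0, 0.09], 0, 1], [[0, 0, 0.09], 0, 0], [[0, 0, 0.09], 0, 0], [[0, 0, 0.09], 0, 0], [[0, 0, 0.09], 0, 0], [[0, 0, 0.09], 0, 0], [[0, 0, 0.09], 0, 0], [[0, 0, 0.09], 0, 0]]' | python3 nudge.py 40
```

```text
clock: 10.58
eef_pos: [0.4975, -0.222, 0.2366]
eef_rot: [[-0.994, -0.114, 0.001], [-0.114, 0.994, -0.001], [-0.001, -0.001, -1.0]]
force: [-1.4, -0.5, 5.9]
grip_width: 0.404
finger_force: 39.5
```

Gripped: opening 0.404, about 34 mm for a 36 mm ball. First I bring the lever to the +y stop, which only fetches the next tooth.

```bash
echo '[[[0, 0.01, 0], 0, 0], [[0, 0.02, 0.001], 0, 0], [[0, 0.026, 0.002], 0, 0], [[0, 0.026, 0.002], 0, 0], [[0, 0.026, 0.002], 0, 0]]' | python3 nudge.py; echo '[[[0, 0.004, 0.001], 0, 0], [[0, 0.004, 0.001], 0, 0], [[0, 0.004, 0.001], 0, 0]]' | python3 nudge.py;echo '[[[0, 0.004, 0.001], 0, 0], [[0, 0.004, 0.001], 0, 0], [[0, 0.004, 0.001], 0, 0]]' | python3 nudge.py
```

```text
clock: 11.2
eef_pos: [0.4952, -0.1988, 0.2366]
eef_rot: [[-0.994, -0.113, 0.004], [-0.113, 0.994, -0.008], [-0.003, -0.008, -1.0]]
force: [-3.1, -5.4, 13.2]
grip_width: 0.396
finger_force: 41.5
clock: 11.58
eef_pos: [0.4948, -0.1949, 0.2354]
eef_rot: [[-0.994, -0.113, 0.003], [-0.113, 0.994, -0.008], [-0.003, -0.008, -1.0]]
force: [-2.0, -5.3, 11.7]
grip_width: 0.395
finger_force: 42.2
clock: 11.95
eef_pos: [0.4942, -0.191, 0.2339]
eef_rot: [[-0.994, -0.113, 0.003], [-0.113, 0.994, -0.008], [-0.002, -0.008, -1.0]]
force: [-2.1, -5.4, 9.3]
grip_width: 0.398
finger_force: 42.5
```

```bash
for i in 1 2; do :; done; echo '[[[0, 0.003, 0.001], 0, 0], [[0, 0.003, 0.001], 0, 0], [[0, 0.003, 0.001], 0, 0]]' | python3 nudge.py | egrep 'pos|force:';echo '[[[0, 0.003, 0.001], 0, 0], [[0, 0.003, 0.001], 0, 0], [[0, 0.003, 0.001], 0, 0]]' | python3 nudge.py| egrep 'pos|force:'; echo '[[[0, 0.003, 0.001], 0, 0], [[0, 0.003, 0.001], 0, 0], [[0, 0.003, 0.001], 0, 0]]' | python3 nudge.py| egrep 'pos|force:'
```

```text
eef_pos: [0.4939, -0.1878, 0.2326]
force: [-1.6, -6.3, 8.5]
finger_force: 42.8
eef_pos: [0.4938, -0.187, 0.2324]
force: [-3.1, -10.9, 9.9]
finger_force: 43.0
eef_pos: [0.4939, -0.1869, 0.2323]
force: [-2.9, -18.0, 13.4]
finger_force: 43.4
```

The stop is found at y ≈ -0.187, which is lever 0. Each full stroke is then 67 mm toward -y. I save reference frames and make the first stroke.

```bash
cat > snap.py <<'E'
import sys;from h import *
f=cam("side");np.save(f"f{sys.argv[1]}.npy",f["img"])
# match sleeve and pad, template from frame 0, along clamp y
a=np.radians(6.5);u=np.array([-np.sin(a),np.cos(a),0]);P=np.array([.4777,-.0798,.063])
r=np.load("f0.npy")
def m(y,w):
    p0=proj(f,P+y*u);c=np.round(p0).astype(int);best=[]
    T=r[c[1]-w:c[1]+w+1,c[0]-w:c[0]+w+1]
    for d in np.arange(-.004,.075,.001):
        q=(c+proj(f,P+(y+d)*u)-p0)
        I=cv2.getRectSubPix(f["img"],(2*w+1,2*w+1),tuple(map(float,q)))
        best.append((cv2.matchTemplate(I,T,cv2.TM_CCOEFF_NORMED)[0,0],d))
    b=max(best);return round(b[1]*1000),round(float(b[0]),2)
print("t",sys.argv[1],"pad",m(.008,6),"sleeve",m(-.03,5),"rack end",m(-.225,7))
E
python3 snap.py 0; echo '[[[0, -0.015, -0.003], 0, 0], [[0, -0.03, -0.004], 0, 0], [[0, -0.045, -0.004], 0, 0], [[0, -0.06, -0.002], 0, 0], [[0, -0.07, 0], 0, 0], [[0, -0.077, 0], 0, 0], [[0, -0.079, 0], 0, 0], [[0, -0.079, 0], 0, 0], [[0, -0.079, 0], 0, 0]]' | python3 nudge.py; python3 snap.py 1
```

```text
t 0 pad (0, 1.0) sleeve (0, 1.0) rack end (0, 1.0)
clock: 14.25
eef_pos: [0.5013, -0.2523, 0.228]
eef_rot: [[-0.993, -0.116, 0.0], [-0.116, 0.993, 0.012], [-0.002, 0.012, -1.0]]
force: [2.2, 9.6, 2.1]
grip_width: 0.394
finger_force: 46.5
t 1 pad (15, 0.73) sleeve (17, 0.82) rack end (16, 0.84)
```

```bash
echo '[[[0, 0.015, -0.004], 0, 0], [[0, 0.03, -0.005], 0, 0], [[0, 0.045, -0.005], 0, 0], [[0, 0.06, -0.003], 0, 0], [[0, 0.07, 0], 0, 0], [[0, 0.077, 0], 0, 0], [[0, 0.079, 0], 0, 0], [[0, 0.079, 0], 0, 0], [[0, 0.079, 0], 0, 0]]' | python3 nudge.py|egrep 'clock|pos|force:'; python3 snap.py 1b;  echo '[[[0, -0.015, -0.004], 0, 0], [[0, -0.03, -0.005], 0, 0], [[0, -0.045, -0.005], 0, 0], [[0, -0.06, -0.003], 0, 0], [[0, -0.07, 0], 0, 0], [[0, -0.077, 0], 0, 0], [[0, -0.079, 0], 0, 0], [[0, -0.079, 0], 0, 0], [[0, -0.079, 0], 0, 0]]' | python3 nudge.py|egrep 'clock|pos|force:'; python3 snap.py 2
```

```text
clock: 15.42
eef_pos: [0.4948, -0.1867, 0.2305]
force: [2.3, -21.2, -0.5]
finger_force: 44.4
t 1b pad (15, 0.73) sleeve (17, 0.82) rack end (16, 0.84)
clock: 16.6
eef_pos: [0.5017, -0.2519, 0.228]
force: [2.9, 11.5, 0.6]
finger_force: 46.7
t 2 pad (25, 0.67) sleeve (29, 0.79) rack end (26, 0.81)
```

```bash
cat > fl.py <<'E'
import sys;from h import *
f=cam("side");a=np.radians(6.5);u=np.array([-np.sin(a),np.cos(a),0]);P=np.array([.4777,-.0798,.063])
fr=[cv2.cvtColor(cv2.resize(np.load(f"f{k}.npy"),None,fx=4,fy=4,interpolation=cv2.INTER_CUBIC),7) for k in sys.argv[1:]]
for n,y,w in(("pad",.008,32),("sleeve",-.03,20),("rack end",-.222,26)):
    c=proj(f,P+y*u)*4;e=(proj(f,P+(y+.01)*u)*4-c);o=[]
    T=cv2.getRectSubPix(fr[0],(2*w,2*w),tuple(c))
    for g in fr[1:]:
        x0,y0=(c-w-90).astype(int);R=cv2.matchTemplate(g[y0:y0+2*w+180,x0:x0+2*w+180],T,5);_,v,_,l=cv2.minMaxLoc(R)
        d=np.array([x0+l[0],y0+l[1]])-(c-w+.5);o.append((d.round(1).tolist(),round(v,2),round(10*d@e/(e@e),1)))
    print(n,e.round(1),o)
E
python3 fl.py 0 1 2
```

```text
pad [-9.7 -7. ] [([-82.8, -73.6], 0.7, np.float64(92.1)), ([-82.8, -73.6], 0.71, np.float64(92.1))]
sleeve [-10.2  -7.4] [([-16.8, -12.1], 0.89, np.float64(16.5)), ([-28.8, -19.1], 0.87, np.float64(27.5))]
rack end [-13.4  -9.7] [([-20.2, -14.9], 0.9, np.float64(15.2)), ([-33.2, -25.9], 0.86, np.float64(25.5))]
```

```bash
echo '[[[0, 0.015, -0.004], 0, 0], [[0, 0.03, -0.005], 0, 0], [[0, 0.045, -0.005], 0, 0], [[0, 0.06, -0.003], 0, 0], [[0, 0.07, 0], 0, 0], [[0, 0.077, 0], 0, 0], [[0, 0.079, 0], 0, 0], [[0, 0.079, 0], 0, 0], [[0, 0.079, 0], 0, 0]]' | python3 nudge.py|egrep 'clock|pos|force:';  echo '[[[0, -0.015, -0.004], 0, 0], [[0, -0.03, -0.005], 0, 0], [[0, -0.045, -0.005], 0, 0], [[0, -0.06, -0.003], 0, 0], [[0, -0.07, 0], 0, 0], [[0, -0.077, 0], 0, 0], [[0, -0.079, 0], 0, 0], [[0, -0.079, 0], 0, 0], [[0, -0.079, 0], 0, 0]]' | python3 nudge.py|egrep 'clock|pos|force:'; python3 snap.py 3; python3 fl.py 0 1 2 3
cat > pd.py <<'E'
import sys;from h import *
# jar & pad, rectangle strip along clamp axis at pad height, rows of frames
f=cam("side");a=np.radians(6.5);u=np.array([-np.sin(a),np.cos(a),0]);P=np.array([.4777,-.0798,.063])
print("y mm      ",list(range(-45,62,3)))
for k in sys.argv[1:]:
    g=np.load(f"f{k}.npy");print(k,[int(cv2.getRectSubPix(g,(1,1),tuple(proj(f,P+y*u)))[0,0].max()) for y in np.arange(-.045,.062,.003)])
E
python3 pd.py 0 1 2 3
```

```text
clock: 17.82
eef_pos: [0.4952, -0.1866, 0.2312]
force: [1.7, -19.4, 2.9]
finger_force: 44.4
clock: 18.95
eef_pos: [0.5026, -0.2529, 0.229]
force: [3.5, 9.6, 4.2]
finger_force: 46.2
t 3 pad (37, 0.57) sleeve (39, 0.69) rack end (36, 0.88)
pad [-9.7 -7. ] [([-82.8, -73.6], 0.7, np.float64(92.1)), ([-82.8, -73.6], 0.71, np.float64(92.1)), ([89.2, 85.4], 0.69, np.float64(-102.2))]
sleeve [-10.2  -7.4] [([-16.8, -12.1], 0.89, np.float64(16.5)), ([-28.8, -19.1], 0.87, np.float64(27.5)), ([-39.8, -27.1], 0.81, np.float64(38.3))]
rack end [-13.4  -9.7] [([-20.2, -14.9], 0.9, np.float64(15.2)), ([-33.2, -25.9], 0.86, np.float64(25.5)), ([-48.2, -33.9], 0.85, np.float64(35.7))]
y mm       [-45, -42, -39, -36, -33, -30, -27, -24, -21, -18, -15, -12, -9, -6, -3, 0, 3, 6, 9, 12, 15, 18, 21, 24, 27, 30, 33, 36, 39, 42, 45, 48, 51, 54, 57, 60]
0 [88, 82, 78, 76, 80, 82, 82, 83, 83, 81, 85, 102, 124, 125, 119, 117, 115, 110, 106, 103, 102, 107, 111, 108, 90, 81, 82, 84, 88, 90, 91, 93, 95, 96, 99, 99]
1 [95, 103, 112, 120, 119, 114, 102, 86, 77, 82, 85, 86, 85, 85, 85, 86, 102, 122, 130, 125, 121, 120, 116, 111, 108, 107, 109, 113, 110, 98, 88, 94, 98, 100, 102, 104]
2 [95, 102, 111, 119, 118, 117, 118, 122, 122, 112, 94, 80, 79, 84, 86, 87, 85, 84, 83, 85, 97, 113, 120, 123, 120, 116, 111, 109, 106, 107, 111, 114, 106, 95, 96, 103]
3 [96, 102, 112, 121, 121, 119, 117, 117, 115, 116, 118, 119, 118, 104, 88, 80, 83, 82, 83, 83, 76, 75, 77, 87, 107, 119, 122, 120, 117, 113, 110, 107, 107, 109, 114, 112]
```

```bash
echo '[[[0, 0.015, -0.004], 0, 0], [[0, 0.03, -0.005], 0, 0], [[0, 0.045, -0.005], 0, 0], [[0, 0.06, -0.003], 0, 0], [[0, 0.07, 0], 0, 0], [[0, 0.077, 0], 0, 0], [[0, 0.079, 0], 0, 0], [[0, 0.079, 0], 0, 0], [[0, 0.079, 0], 0, 0]]' | python3 nudge.py|egrep 'clock|pos|force:';  echo '[[[0, -0.015, -0.004], 0, 0], [[0, -0.03, -0.005], 0, 0], [[0, -0.045, -0.005], 0, 0], [[0, -0.06, -0.003], 0, 0], [[0, -0.07, 0], 0, 0], [[0, -0.077, 0], 0, 0], [[0, -0.079, 0], 0, 0], [[0, -0.079, 0], 0, 0], [[0, -0.079, 0], 0, 0]]' | python3 nudge.py|egrep 'clock|pos|force:'; python3 snap.py 4; python3 fl.py 0 1 2 3 4
sed -i 's/.062/.08/g' pd.py; sed -i 's/range(-45,62,3)/range(-45,80,3)/' pd.py
python3 pd.py 1 2 3 4
python3 - <<'E'
from h import *
# jar displacement by template in side view, cap+shoulder
g=[cv2.resize(np.load(f"f{k}.npy"),None,fx=4,fy=4,interpolation=cv2.INTER_CUBIC) for k in(0,1,2,3,4)]
f=cam("side");c=proj(f,np.array([.4685,-.0005,.14]))*4;u=np.array([-.113,.994,0]);print("10mm",4*(proj(f,np.array([.4685,-.0005,.14])+.01*u))-c)
T=cv2.getRectSubPix(g[0],(130,120),tuple(c.astype(np.float32)));x0,y0=(c-[65,60]-40).astype(int)
for h in g:
    R=cv2.matchTemplate(h[y0:y0+200,x0:x0+210],T,5);print(cv2.minMaxLoc(R)[1],cv2.minMaxLoc(R)[3])
E
```

```text
clock: 20.23
eef_pos: [0.495, -0.1867, 0.2306]
force: [2.6, -21.0, 0.4]
finger_force: 44.9
clock: 21.35
eef_pos: [0.5018, -0.252, 0.2281]
force: [3.2, 10.9, 1.1]
finger_force: 47.2
t 4 pad (45, 0.46) sleeve (50, 0.67) rack end (46, 0.83)
pad [-9.7 -7. ] [([-82.8, -73.6], 0.7, np.float64(92.1)), ([-82.8, -73.6], 0.71, np.float64(92.1)), ([89.2, 85.4], 0.69, np.float64(-102.2)), ([-86.8, -77.6], 0.73, np.float64(96.8))]
sleeve [-10.2  -7.4] [([-16.8, -12.1], 0.89, np.float64(16.5)), ([-28.8, -19.1], 0.87, np.float64(27.5)), ([-39.8, -27.1], 0.81, np.float64(38.3)), ([-48.8, -34.1], 0.79, np.float64(47.3))]
rack end [-13.4  -9.7] [([-20.2, -14.9], 0.9, np.float64(15.2)), ([-33.2, -25.9], 0.86, np.float64(25.5)), ([-48.2, -33.9], 0.85, np.float64(35.7)), ([-61.2, -41.9], 0.76, np.float64(44.9))]
y mm       [-45, -42, -39, -36, -33, -30, -27, -24, -21, -18, -15, -12, -9, -6, -3, 0, 3, 6, 9, 12, 15, 18, 21, 24, 27, 30, 33, 36, 39, 42, 45, 48, 51, 54, 57, 60, 63, 66, 69, 72, 75, 78]
1 [95, 103, 112, 120, 119, 114, 102, 86, 77, 82, 85, 86, 85, 85, 85, 86, 102, 122, 130, 125, 121, 120, 116, 1
[... 161 characters left out ...]
 87, 85, 84, 83, 85, 97, 113, 120, 123, 120, 116, 111, 109, 106, 107, 111, 114, 106, 95, 96, 103, 105, 105, 106, 107, 108, 108]
3 [96, 102, 112, 121, 121, 119, 117, 117, 115, 116, 118, 119, 118, 104, 88, 80, 83, 82, 83, 83, 76, 75, 77, 87, 107, 119, 122, 120, 117, 113, 110, 107, 107, 109, 114, 112, 102, 94, 101, 108, 109, 109]
4 [95, 103, 112, 120, 118, 117, 119, 121, 119, 120, 119, 120, 121, 121, 122, 118, 102, 86, 78, 79, 81, 78, 76, 74, 75, 75, 82, 100, 114, 120, 120, 116, 111, 108, 107, 109, 111, 114, 107, 99, 101, 106]
10mm [-9.12849791 -5.97846724]
0.9992809295654297 (41, 41)
0.9988904595375061 (41, 41)
0.9988279938697815 (41, 41)
0.9988670349121094 (41, 41)
0.9872786402702332 (38, 38)
```

Stroke 4 has touched the jar and moved it about 4 mm. On to stroke 5, then I measure the compression and jar travel.

```bash
echo '[[[0, 0.015, -0.004], 0, 0], [[0, 0.03, -0.005], 0, 0], [[0, 0.045, -0.005], 0, 0], [[0, 0.06, -0.003], 0, 0], [[0, 0.07, 0], 0, 0], [[0, 0.077, 0], 0, 0], [[0, 0.079, 0], 0, 0], [[0, 0.079, 0], 0, 0], [[0, 0.079, 0], 0, 0]]' | python3 nudge.py|egrep 'clock|pos|force:';  echo '[[[0, -0.015, -0.004], 0, 0], [[0, -0.03, -0.005], 0, 0], [[0, -0.045, -0.005], 0, 0], [[0, -0.06, -0.003], 0, 0], [[0, -0.07, 0], 0, 0], [[0, -0.077, 0], 0, 0], [[0, -0.079, 0], 0, 0], [[0, -0.079, 0], 0, 0], [[0, -0.079, 0], 0, 0]]' | python3 nudge.py|egrep 'clock|pos|force:'; python3 snap.py 5; python3 fl.py 0 3 4 5; python3 pd.py 3 4 5
cat > jar.py <<'E'
import sys;from h import *
g=[cv2.resize(np.load(f"f{k}.npy"),None,fx=4,fy=4,interpolation=cv2.INTER_CUBIC) for k in sys.argv[1:]]
f=cam("side");c=proj(f,np.array([.4685,-.0005,.14]))*4
T=cv2.getRectSubPix(g[0],(130,120),tuple(c.astype(np.float32)));x0,y0=(c-[65,60]-40).astype(int)
for h in g:
    R=cv2.matchTemplate(h[y0:y0+200,x0:x0+210],T,5);print(cv2.minMaxLoc(R)[1],cv2.minMaxLoc(R)[3])
I=[cv2.resize(cv2.cvtColor(np.load(f"f{k}.npy")[215:285,250:320],4),(400,400),interpolation=cv2.INTER_CUBIC) for k in sys.argv[-2:]]
cv2.imwrite("pics/last.png",np.hstack(I))
E
python3 jar.py 0 3 4 5
```

```text
clock: 22.68
eef_pos: [0.4948, -0.1867, 0.2315]
force: [0.8, -20.5, 6.3]
finger_force: 44.7
clock: 23.8
eef_pos: [0.5014, -0.2517, 0.2275]
force: [3.8, 12.2, -0.7]
finger_force: 48.0
t 5 pad (59, 0.19) sleeve (60, 0.73) rack end (56, 0.79)
pad [-9.7 -7. ] [([89.2, 85.4], 0.69, np.float64(-102.2)), ([-86.8, -77.6], 0.73, np.float64(96.8)), ([-86.8, -78.6], 0.72, np.float64(97.3))]
sleeve [-10.2  -7.4] [([-39.8, -27.1], 0.81, np.float64(38.3)), ([-48.8, -34.1], 0.79, np.float64(47.3)), ([-57.8, -43.1], 0.76, np.float64(57.3))]
rack end [-13.4  -9.7] [([-48.2, -33.9], 0.85, np.float64(35.7)), ([-61.2, -41.9], 0.76, np.float64(44.9)), ([-73.2, -51.9], 0.78, np.float64(54.3))]
y mm       [-45, -42, -39, -36, -33, -30, -27, -24, -21, -18, -15, -12, -9, -6, -3, 0, 3, 6, 9, 12, 15, 18, 21, 24, 27, 30, 33, 36, 39, 42, 45, 48, 51, 54, 57, 60, 63, 66, 69, 72, 75, 78]
3 [96, 102, 112, 121, 121, 119, 117, 117, 115, 116, 118, 119, 118, 104, 88, 80, 83, 82, 83, 83, 76, 75, 77, 87, 107, 119, 122, 120, 117, 113, 110, 107, 107, 109, 114, 112, 102, 94, 101, 108, 109, 109]
4 [95, 103, 112, 120, 118, 117, 119, 121, 119, 120, 119, 120, 121, 121, 122, 118, 102, 86, 78, 79, 81, 78, 76, 74, 75, 75, 82, 100, 114, 120, 120, 116, 111, 108, 107, 109, 111, 114, 107, 99, 101, 106]
5 [96, 103, 113, 125, 125, 118, 115, 116, 117, 121, 122, 121, 122, 121, 121, 119, 119, 117, 114, 106, 89, 81, 77, 75, 75, 75, 74, 74, 74, 77, 89, 104, 109, 109, 107, 108, 112, 113, 107, 99, 100, 107]
0.9992809295654297 (41, 41)
0.9988670349121094 (41, 41)
0.9872786402702332 (38, 38)
0.9872007966041565 (38, 37)
```

Stroke 5 moved the sleeve about 10 mm while the pad and jar stayed still. The visible rod and pad length went from about 32 mm to about 21 mm, so the plunger is pressed in about 11 mm, which is right. I release the lever and back off.

```bash
echo '[[[0, 0.005, 0], 0, 0], [[0, 0.005, 0], 0, 1], [[0, 0.005, 0], 0, 1], [[0, 0.005, 0], 0, 1], [[0, 0.005, 0], 0, 1], [[0, 0.005, -0.03], 0, 1], [[0, 0.005, -0.07], 0, 1], [[0, 0.005, -0.1], 0, 1], [[0, 0.005, -0.12], 0, 1], [[0, 0.005, -0.12], 0, 1], [[0, 0.005, -0.12], 0, 1]]' | python3 nudge.py; python3 snap.py 6; python3 fl.py 0 4 5 6; python3 pd.py 5 6; python3 jar.py 0 5 6; python3 - <<'E'
from h import *
t=cam("top");f=np.load("f6.npy")
a=cv2.resize(f[170:290,230:350],(400,400),interpolation=2);b=cv2.resize(t["img"][170:270,220:320],(400,400),interpolation=2)
cv2.imwrite("pics/fin.png",np.hstack([a,b])[:,:,::-1])
E
```

```text
clock: 25.38
eef_pos: [0.5004, -0.2523, 0.3479]
eef_rot: [[-0.994, -0.114, -0.001], [-0.114, 0.994, 0.0], [0.001, 0.001, -1.0]]
force: [-0.1, 0.2, -0.3]
grip_width: 0.999
finger_force: 0.0
t 6 pad (60, 0.19) sleeve (60, 0.72) rack end (56, 0.79)
pad [-9.7 -7. ] [([-86.8, -77.6], 0.73, np.float64(96.8)), ([-86.8, -78.6], 0.72, np.float64(97.3)), ([-86.8, -77.6], 0.74, np.float64(96.8))]
sleeve [-10.2  -7.4] [([-48.8, -34.1], 0.79, np.float64(47.3)), ([-57.8, -43.1], 0.76, np.float64(57.3)), ([-57.8, -43.1], 0.76, np.float64(57.3))]
rack end [-13.4  -9.7] [([-61.2, -41.9], 0.76, np.float64(44.9)), ([-73.2, -51.9], 0.78, np.float64(54.3)), ([-73.2, -51.9], 0.78, np.float64(54.3))]
y mm       [-45, -42, -39, -36, -33, -30, -27, -24, -21, -18, -15, -12, -9, -6, -3, 0, 3, 6, 9, 12, 15, 18, 21, 24, 27, 30, 33, 36, 39, 42, 45, 48, 51, 54, 57, 60, 63, 66, 69, 72, 75, 78]
5 [96, 103, 113, 125, 125, 118, 115, 116, 117, 121, 122, 121, 122, 121, 121, 119, 119, 117, 114, 106, 89, 81, 77, 75, 75, 75, 74, 74, 74, 77, 89, 104, 109, 109, 107, 108, 112, 113, 107, 99, 100, 107]
6 [92, 99, 110, 122, 122, 116, 114, 113, 114, 119, 120, 119, 120, 121, 119, 117, 116, 116, 112, 104, 88, 78, 75, 74, 73, 73, 72, 72, 73, 76, 88, 101, 107, 106, 105, 106, 109, 113, 104, 94, 100, 105]
0.9992809295654297 (41, 41)
0.9872007966041565 (38, 37)
0.9873002171516418 (38, 37)
```

View pics/fin.png

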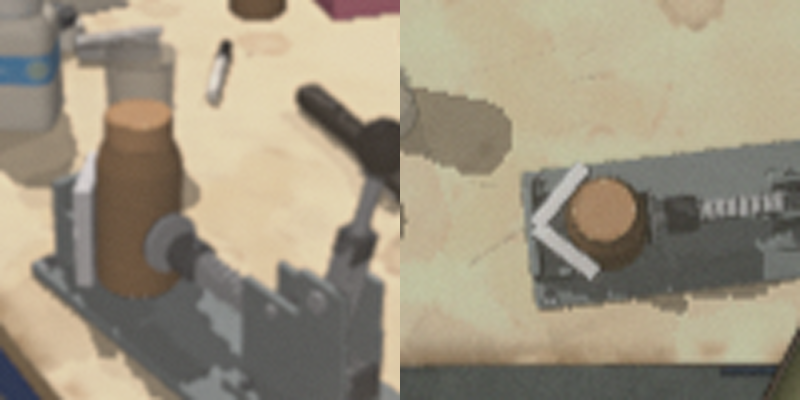

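The jar stands upright touching both vee plates. The pad is on it, and in the top crop roughly half the rod is showing, between columns 650 and 668. The gripper is clear, so I hand the job in.

```bash
python3 -c "
from rig import ctrl, optics
print(ctrl.sign_off())"
```

```text
the job is handed in; nothing more can be done
None
```

The job is handed in: the jar stands upright in the vee, held by the pad with its plunger pressed in about 10–11 mm as measured from the images, and the lever is released with the gripper clear; the sign-off returned no verdict.

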